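# Zero the light meter and stand a reflector lamp on its sloping head

## Robot

A 7-joint arm with a two-finger parallel gripper is mounted at the origin on the work surface. World frame = base frame: x ahead of the robot, y to its left, z up, the work surface at z = 0. Lengths are in m, angles in rad, forces in N, time in s.
With the tool pointing down it reaches from about 0.35 to 0.9 m from the base axis. Payload 8.1 kg.
Tool frame: the origin (TCP) lies midway between the tips of the shut fingers; the grasp point (between the pads) lies 19 mm behind it; z points along the fingers, y is the line along which they close (so a half turn about z gives the same grasp; the last joint's range is limited). The gripper opens to 92 mm and grips with 3 to 60 N. Pads are 19 mm wide; open, the fingers measure 130 mm over their backs; the gripper's body (75 mm by 190 mm) begins 47 mm behind the grasp point.
Start: joints at [-1.241, 0.434, 0.025, 1.573, -0.012, 1.134, -0.075], TCP at [0.262, 0.567, 0.227] pointing down, gripper open.
Joint ranges: [-2.62, 2.62], [-0.44, 2.09], [-1.27, 1.32], [0.08, 2.57], [-1.32, 4.46], [0.12, 2], [-2.74, 2.74]. Speed limits (rad/s): [2.22, 2.22, 3.01, 3.01, 3.14, 3.14, 3.14].

## Interface

Orientations are given as a rotation vector (axis times angle).
In Python, from cell import observe, cams, job gives the robot as it stands. The module is installed in compiled form; this text tells all that it offers.
- The arm moves only by the tool step_arm, never from a script. Its argument "steps" is a list of rows, each a list of 6 numbers: the shift along the world's x, y, z in mm, then the turn, a rotation vector about the world's x, y, z in rad. In form: [[dx, dy, dz, rx, ry, rz], ...]. A call has 1 to 20 rows; each row shifts and turns the commanded pose from where the row before left it; what a row does not reach is not made up. A row lasts 1/12 s, in which the tool goes at most 41.7 mm and 7.16 degrees, less where a joint would pass 70% of its speed; a pose out of reach is approached as far as the arm can. A call with a gripper value outside its range is refused whole. "gripper" is the opening, from 0 (shut) to 1 (fully open), set as the call begins (left out, the last holds). The fingers move at their own pace and stop on an object; "force" is the grip in N (left out, the last holds). Time passes only in rows, so rows that do not move let the fingers close. It gives the time, the measured TCP pose, the force, the opening and the grip force at its end, in the units of the state.
- observe(): the state, without advancing time (a new reading comes with each control period).
- cams.get_image(name): name is "scene" or "top" or "wrist"; returns the picture (480x640x3 uint8, red, green, blue); there is no depth.
- cams.get_calibration(name): a dict with "fov_y" (degrees; the focal length in pixels is half the picture's height over the tangent of half this angle, whatever the lens; pixels are square), "cx", "cy" (the principal point, pixels), "world_to_cam" (4x4, takes a point from world to camera coordinates). Camera axes: x right, y up, looking along -z (the intrinsics and any distortion apply to the point x, -y, -z); pixel columns grow to the right and rows downward; lengths in m; the calibration is good to about 2 mm. A picture is of the moment at which its call begins: read the wrist's pose just before it. get_calibration takes no time and is no camera call; for the wrist camera it gives the pose at the moment of the call.
- job.sign_off(): hands the job in; it is judged then, once.
The state is a dict: "clock": time; "joints": joint angles; "dq": joint speeds; "joint_efforts": joint torques, N m; "position": TCP position; "ee_rot": TCP orientation; "force": force on the tool from outside, world axes, zero at the start; "ft_torque": the same for the moment, N m; "width": opening from 0.0 (shut) to 1.0 (fully open); "gripper_force": force on a finger pad.
Only numpy, scipy, OpenCV 4.12 (cv2) and the standard library are available. Lean on these libraries where they do the work, as an engineer would, in place of code of your own. Each camera call takes 0.05 s, during which the arm holds its last target. There are 200 camera calls.

## Task

Zero the bench light meter: turn its dial knob until the pointer stands at the zero mark (the one long line on the scale) and let go of it. Then take the larger of the two reflector lamps from the mat by its neck and set it gently, without letting it drop, face down on the meter's raised, sloping head, so that it stands flat and centred there, behind the small ledge and not on top of it. Leave the smaller lamp, the glue bottle and the spool where they are.

Things in the scene. Friction and masses are not known exactly. Their poses are not given: they have to be found in the camera images.
- meter: bench light meter: fixed grey box 150 (x) x 250 (y) x 50 mm high; dial knob on the +y half of its top, sloping lamp head on a post on its -y half. Origin: centre of its underside, on the table. On the white scale plate round the dial short black lines stand every 15 degrees from -30 to 90; the zero line, along the meter's own +x from the dial's axis, is longer and thicker.
- dial (a joint): angle of the dial's pointer from the zero mark, rad, positive anticlockwise seen from above; 0 = pointer on the zero mark, pointing along the meter's +x. Turns from -0.5 to 1.6, stays where it is left, starts well on the positive side. The pointer is the white line on the grip bar's top, from the axis to one end, with a white tip there.
- dial_grip (a point): point on the dial's upright axis, 85.5 mm above the table, 2 mm below the top of the grip bar. The dial is a black disc, 60 mm in diameter and 11 mm high, with an upright bar across it: 50 mm long (along the pointer), 14 mm thick, 25 mm high above the disc. x: along the bar to the pointer end, turning with the dial; z up.
- head: black disc, 60 mm in diameter, 10 mm thick, on a 22 mm post, sloping 0.35 rad. Origin: centre of its top face, 115 mm above the table. z: square to the face, upwards; -x: downhill, to the meter's -x side. A curved steel ledge stands below its downhill edge, inner face 47 mm from the disc's axis, 10 mm higher than the disc, spanning 40 degrees either side of downhill. The lamp overhangs the disc.
- lamp_large: larger reflector lamp, loose, about 0.17 kg, standing on its flat round face, cap up. 112 mm tall; face 80 mm in diameter, straight rim to 16 mm height, then a finned cone up to the neck, a straight white cylinder 33 mm in diameter from 52 to 86 mm height; above it a steel screw cap 26 mm in diameter. Origin: centre of the face (underside); z from face to cap.
- lamp_small: the smaller reflector lamp, not to be used: 86 mm tall, face 56 mm in diameter, neck 28 mm. Origin: centre of its face; z towards the cap.
- glue: glue bottle standing on the table, 42 mm in diameter, 110 mm tall. Origin: centre of its underside.
- spool: spool of solder lying flat on the table, 60 mm in diameter, 45 mm tall. Origin: centre of its underside.
- mat: flat black bench mat, fixed, 190 (x) x 260 (y) x 4 mm, on which the two lamps stand side by side. Origin: centre of its underside.
There are look-alikes about, which are no part of the job. Leave any blue or pink look-alike of the lamp_large alone.

How it is judged:
On the way, in this order (a step that is already met when the one before it is completed fails the run):
1. the dial's pointer is at the zero mark, the fingers off the meter (value of joint dial between -0.1 and 0.1 rad and contact force between meter and the fingers below 0.05 N), for 0.2 s.
2. the larger lamp stands flat and centred on the sloping head, let go (x of lamp_large in the frame of head between -0.012 and 0.012 m and y of lamp_large in the frame of head between -0.012 and 0.012 m and z of lamp_large in the frame of head between -0.004 and 0.004 m and angle between the z axis of lamp_large and the z axis of head, either way round below 0.07 rad and contact force between lamp_large and the fingers below 0.05 N), for 0.2 s.
At the end, for the whole second after the job is handed in: Pointer within 0.1 rad of zero. Larger lamp at rest, let go, face down on the head: face centre within 12 mm of the head centre along its x and y and 4 mm along z, axes within 0.07 rad. Smaller lamp, bottle and spool within 20 mm of their starts (all of step 2 and value of joint dial between -0.1 and 0.1 rad and linear speed of lamp_large below 0.01 m/s and angular speed of lamp_large below 0.1 rad/s and distance of each of lamp_small, glue, spool from where it was at the start of the episode below 0.02 m); the robot touches nothing.
It fails at once if the larger lamp drops: it moves faster than 0.45 m/s (a free fall of 10 mm) with the fingers not touching it (contact force between lamp_large and the fingers below 0.01 N and linear speed of lamp_large above 0.45 m/s).
It fails at once if the larger lamp is pressed or knocked on the meter with more than 60 N (contact force between lamp_large and meter above 60 N).
It fails at once if the smaller lamp, the bottle or the spool is moved more than 30 mm (distance of any of lamp_small, glue, spool from where it was at the start of the episode above 0.03 m).
It also fails if it takes over 58 s, if anything falls off the work surface, if the arm or the gripper's body presses on something with over 40 N, if the wrist force passes 120 N, or if a joint passes its speed limit or range.

## Working session

There is one attempt and no reset: what is moved stays moved. The work goes in short steps, Python scripts to look and compute and a tool call to move; the robot and the scene stay as the last step left them, time stands still between calls to the robot, and variables do not carry over. Pictures are saved under pics/ and viewed, at most 10 in all, crops included, and the job is handed in when it is done.

Besides the shell and the picture viewer there is one more tool, called in YAML: its name, and indented under it one key for each argument. step_arm: Moves the arm, as the interface text tells. Its arguments: {"type":"object","properties":{"steps":{"type":"array","items":{"type":"array","items":{"type":"number"}}},"gripper":{"type":"number"},"force":{"type":"number"}},"required":["steps"]}

```bash
mkdir -p pics; cat > h.py <<'E'
import numpy as np, cv2
from cell import observe, cams, job
def snap(n,f):
    c=cams.get_calibration(n); im=cams.get_image(n); cv2.imwrite(f'pics/{f}.png',im[:,:,::-1]); np.save(f'pics/{f}.npy',np.array(c['world_to_cam']))
    return im,c
def ray(c,u,v):
    f=240/np.tan(np.radians(c['fov_y'])/2); M=np.array(c['world_to_cam']); R=M[:3,:3]
    d=R.T@np.array([(u-c['cx'])/f,-(v-c['cy'])/f,-1]); return -R.T@M[:3,3], d/np.linalg.norm(d)
def plane(c,u,v,z):
    o,d=ray(c,u,v); return o+d*(z-o[2])/d[2]
def proj(c,p):
    f=240/np.tan(np.radians(c['fov_y'])/2); q=np.array(c['world_to_cam'])@np.append(p,1)
    return c['cx']+f*q[0]/-q[2], c['cy']-f*q[1]/-q[2]
def two(r1,r2):
    (a,d),(b,e)=r1,r2; s=np.linalg.lstsq(np.c_[d,-e],b-a,rcond=None)[0]; p,q=a+d*s[0],b+e*s[1]; return (p+q)/2,np.linalg.norm(p-q)
E
python3 - <<'E'
from h import *
print(observe()['position'],observe()['ee_rot'])
for n in('scene','top','wrist'):
    im,c=snap(n,n+'0'); print(n,{k:np.round(v,3).tolist() if k=='world_to_cam' else v for k,v in c.items()})
E
```

```text
[0.26197162 0.56689317 0.22594357] [-6.74602760e-01 -3.06811376e+00  2.44121891e-03]
scene {'fov_y': 46.081781282995074, 'cx': 320.65818115327176, 'cy': 242.0081254748275, 'world_to_cam': [[-0.578, 0.816, 0.013, 0.386], [-0.693, -0.499, 0.521, 0.345], [0.432, 0.292, 0.853, -1.441], [0.0, 0.0, 0.0, 1.0]]}
top {'fov_y': 54.70768276437123, 'cx': 315.47354888227943, 'cy': 232.8161262259826, 'world_to_cam': [[-0.02, -1.0, -0.018, -0.033], [0.998, -0.021, 0.055, -0.608], [-0.055, -0.017, 0.998, -1.067], [0.0, 0.0, 0.0, 1.0]]}
wrist {'fov_y': 61.60943126219254, 'cx': 320.72043349553866, 'cy': 241.30899184171318, 'world_to_cam': [[0.419, 0.908, -0.001, -0.623], [-0.875, 0.404, -0.267, 0.035], [-0.242, 0.113, 0.964, -0.39], [0.0, 0.0, 0.0, 1.0]]}
```

View pics/top0.png

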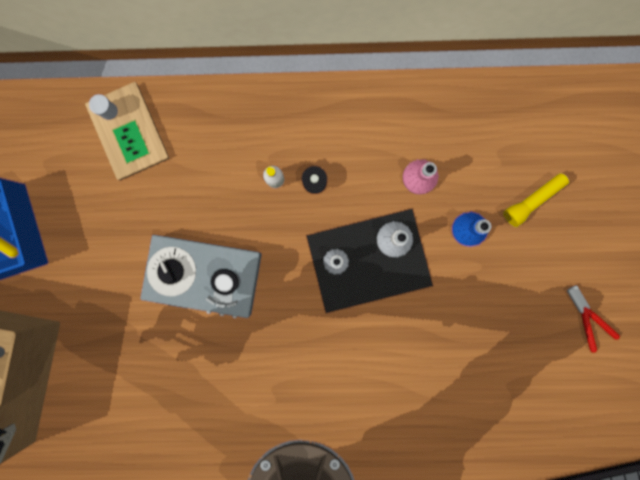

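View pics/scene0.png

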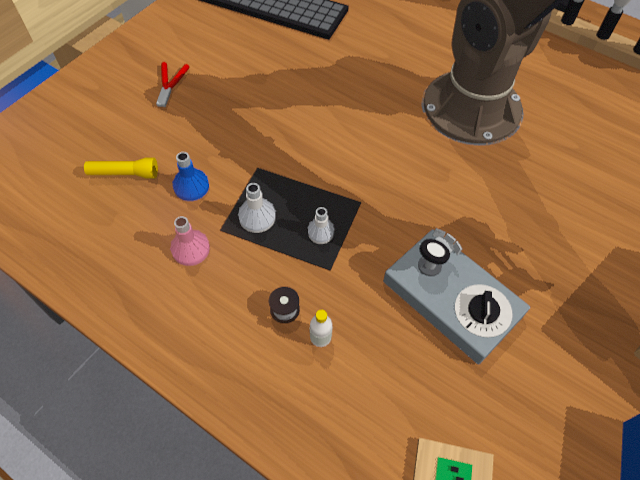

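The top view shows the meter at (200,276), its dial at (171,270), and its head at (225,283) with the ledge below it. The mat holds the large white lamp at (397,239) and the small one at (336,262). The spool is at (314,179) and the glue at (273,176). In the scene view the large lamp is at (256,210), the small one at (320,227), the head at (435,252) and the dial at (485,308).

Candidates for the large lamp in the top view are white large (397,239), white small (336,262), blue (471,229) and pink (421,176). I choose the white one at (397,239), on the mat and the larger of the pair, and will check it in a close crop.

```bash
python3 - <<'E'
from h import *
t=cv2.imread('pics/top0.png'); s=cv2.imread('pics/scene0.png')
def cr(im,u,v,w,h): return cv2.resize(im[v:v+h,u:u+w],(400,300),interpolation=cv2.INTER_CUBIC)
o=np.vstack([np.hstack([cr(t,130,220,140,105),cr(t,300,200,140,105)]),np.hstack([cr(s,380,220,160,120),cr(s,220,160,160,120)])])
cv2.imwrite('pics/crop0.png',o)
E
```

```text
(no output)
```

View pics/crop0.png

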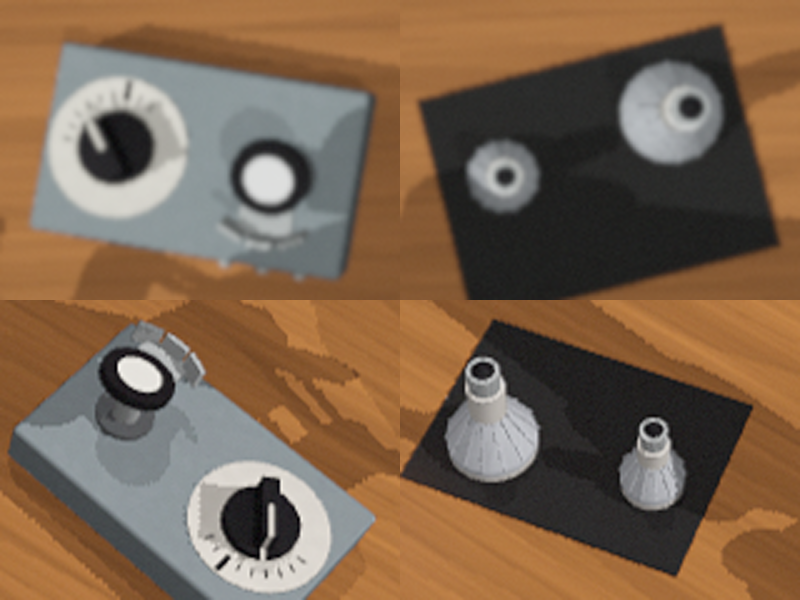

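The crop confirms it. The large lamp is the grey-white finned one near the mat's far right corner, with its cap hole at top px (401,237). The dial pointer sits well anticlockwise of the thick zero line: in the top view the zero line is at about (175,252) and the pointer tip at about (162,263). The head's white spot is at about (224,283).

```bash
cat > m.py <<'E'
from h import *
C={n:cams.get_calibration(n) for n in('top','scene')}
I={n:cv2.cvtColor(cv2.imread(f'pics/{n}0.png'),cv2.COLOR_BGR2HSV) for n in C}
def blob(n,win,dark,hull=False,thr=None):
    u,v,w,h=win; a=cv2.resize(I[n][v:v+h,u:u+w],None,fx=4,fy=4,interpolation=cv2.INTER_CUBIC)
    m=(a[...,2]<(thr or 70)) if dark else ((a[...,2]>(thr or 185))&(a[...,1]<45))
    cs=cv2.findContours(m.astype(np.uint8),cv2.RETR_EXTERNAL,cv2.CHAIN_APPROX_NONE)[0]
    c=max(cs,key=cv2.contourArea); c=cv2.convexHull(c) if hull else c
    e=cv2.fitEllipse(c); p=(np.array(e[0])+.5)/4-.5+[u,v]; print(n,win,p.round(2),np.round(np.array(e[1])/4,1)); return p
def both(name,a,b):
    p,g=two(ray(C['top'],*a),ray(C['scene'],*b)); print(name,p.round(4),'gap',round(g,4)); return p
if __name__=='__main__':
    hd=both('headspot',blob('top',(210,270,30,26),0),blob('scene',(420,236,32,30),0))
    dl=both('plate',blob('top',(140,240,62,62),0,True,165),blob('scene',(450,278,70,66),0,True,165))
    lp=both('laphole',blob('top',(394,231,14,14),1),blob('scene',(245,180,18,15),1))
    for n in C:
        a=I[n]; u,v,w,h={'top':(130,225,145,105),'scene':(370,220,170,150)}[n]
        s=a[v:v+h,u:u+w]; m=((s[...,0]>85)&(s[...,0]<115)&(s[...,1]>25)&(s[...,1]<120)).astype(np.uint8)
        c=max(cv2.findContours(cv2.morphologyEx(m,cv2.MORPH_CLOSE,np.ones((5,5))),0,2)[0],key=cv2.contourArea)
        q=cv2.approxPolyDP(cv2.convexHull(c),4,True)[:,0]+[u,v]; print(n,q.tolist(),[plane(C[n],*x,.05).round(3).tolist() for x in q])
    for nm,uv,z in(('zeroline',(174.8,252.2),.05),('tip',(162.5,262.7),.0875)): print(nm,plane(C['top'],*uv,z).round(4))
    for d in ('top','scene'):print(d,proj(C[d],hd),proj(C[d],dl),proj(C[d],lp))
E
python3 m.py
```

```text
top (210, 270, 30, 26) [223.36 282.51] [14.7 16.3]
scene (420, 236, 32, 30) [435.42 249.33] [11.3 18.6]
headspot [0.5008 0.149  0.1187] gap 0.0006
top (140, 240, 62, 62) [170.74 271.15] [49.9 51. ]
scene (450, 278, 70, 66) [483.27 310.25] [50.8 60.6]
plate [0.5254 0.282  0.0535] gap 0.0006
top (394, 231, 14, 14) [401.43 237.07] [6.4 6.9]
scene (245, 180, 18, 15) [249.36 195.55] [19.8 36.1]
laphole [ 0.5917 -0.2358  0.0842] gap 0.0052
top [[250, 299], [249, 312], [226, 311]] [[0.459, 0.104, 0.05], [0.43, 0.107, 0.05], [0.433, 0.159, 0.05]]
scene [[490, 351], [476, 362], [384, 281], [386, 271]] [[0.591, 0.33, 0.05], [0.625, 0.318, 0.05], [0.582, 0.092, 0.05], [0.56, 0.083, 0.05]]
zeroline [0.5679 0.2741 0.05  ]
tip [0.5448 0.2891 0.0875]
top (np.float64(223.47624698488494), np.float64(282.4372109741505)) (np.float64(170.87136561716812), np.float64(271.08197728722433)) (np.float64(402.411993000541), np.float64(236.39796660795508))
scene (np.float64(435.567405772518), np.float64(249.32368973348196)) (np.float64(483.43721943497746), np.float64(310.24315187102684)) (np.float64(250.58897071174763), np.float64(195.7008524752212))
```

step_arm:
  steps:
    - [20, -24, 0, 0, 0, 0.07]
    - [24, -26, 0, 0, 0, 0.07]
    - [24, -26, 0, 0, 0, 0.07]
    - [24, -26, 0, 0, 0, 0.07]
    - [24, -26, 0, 0, 0, 0.07]
    - [24, -26, 0, 0, 0, 0.07]
    - [24, -26, 0, 0, 0, 0.07]
    - [24, -26, 0, 0, 0, 0.07]
    - [24, -26, 0, 0, 0, 0.07]
    - [24, -26, 0, 0, 0, 0.07]
    - [20, -20, 0, 0, 0, 0.08]
    - [7, -7, 0, 0, 0, 0]
    - [0, 0, 0, 0, 0, 0]
    - [0, 0, 0, 0, 0, 0]
  gripper: 1

```text
clock: 1.32
position: [0.5248, 0.2825, 0.2265]
ee_rot: [0.539, -3.094, -0.001]
force: [-0.5, -0.1, 0.2]
width: 1.002
gripper_force: 0.0
```

```bash
python3 - <<'E'
from m import *
from scipy.spatial.transform import Rotation as R
o=observe(); print(o['position'],R.from_rotvec(o['ee_rot']).as_matrix().round(3).tolist(),o['clock'])
im,c=snap('wrist','wrist1'); M=np.array(c['world_to_cam']); print('cam',-M[:3,:3].T@M[:3,3])
for nm,p in dict(dial=(.5254,.282,.0855),head=(.5008,.149,.1187),plate=(.5254,.282,.0535)).items(): print(nm,proj(c,p))
both('hole',blob('top',(394,231,14,14),1),blob('scene',(248,182,12,11),1))
E
```

```text
[0.52480916 0.28253611 0.22645016] [[-0.941, -0.338, -0.001], [-0.338, 0.941, 0.0], [0.001, 0.001, -1.0]] 1.3167
cam [0.45825375 0.25693892 0.38425851]
dial (np.float64(321.80768989240363), np.float64(227.79223348346835))
head (np.float64(139.00160289912543), np.float64(136.0229505529004))
plate (np.float64(321.70552888193413), np.float64(218.8954800814301))
top (394, 231, 14, 14) [401.43 237.07] [6.4 6.9]
scene (248, 182, 12, 11) [252.6  187.75] [6.3 8.7]
hole [ 0.5891 -0.2287  0.1145] gap 0.0004
```

View pics/wrist1.png

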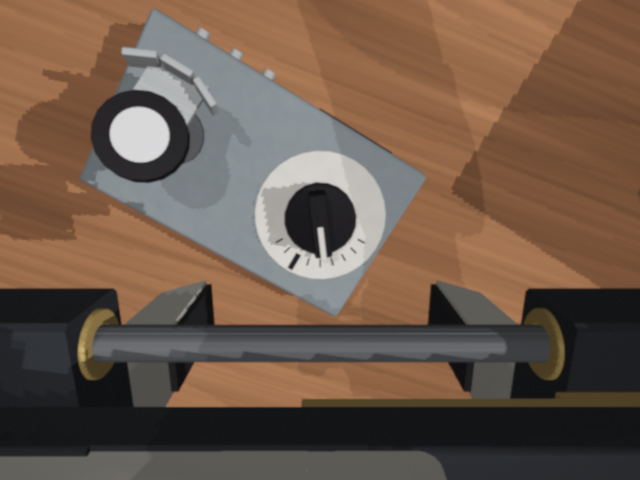

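The wrist view shows the dial at (320,217), the pointer tip at (323,258), and the thick zero line at (294,261), clockwise of the pointer. The head's white spot is at (139,134), and it matches its predicted projection.

```bash
python3 - <<'E'
from m import *
im=cv2.imread('pics/wrist1.png'); c=cams.get_calibration('wrist')
g=im.max(2)
def comp(win,m,z):
    u,v,w,h=win; n,l,s,ct=cv2.connectedComponentsWithStats(m[v:v+h,u:u+w].astype(np.uint8))
    k=1+np.argmax(s[1:,4]); ys,xs=np.nonzero(l==k); P=np.array([plane(c,x+u,y+v,z) for x,y in zip(xs,ys)])[:,:2]
    mu=P.mean(0); w,V=np.linalg.eigh(np.cov(P.T)); d=V[:,1]; d*=np.sign(d[0]); t=(P-mu)@d
    print(s[k,4],'mean',mu.round(4),'dir ang',np.arctan2(d[1],d[0]).round(3),'ends',(mu+d*t.min()).round(4),(mu+d*t.max()).round(4)); return mu
zl=comp((284,253,18,20),g<90,.052); pt=comp((314,222,18,44),g>150,.0875)
I['wrist']=cv2.cvtColor(im,cv2.COLOR_BGR2HSV)
C['wrist']=c
p=blob('wrist',(245,140,150,145),0,True,165); a=plane(c,*p,.052); print('plate',a)
q=blob('wrist',(284,178,74,80),1,True,60); b=plane(c,*q,.061); print('disc',b)
for ax in (a,b):
  print('zero ang',np.arctan2(*(zl-ax[:2])[::-1]),'ptr',np.arctan2(*(pt-ax[:2])[::-1]))
hp=blob('wrist',(105,100,70,68),0)
t=blob('top',(210,270,30,26),0); print('head',two(ray(c,*hp),ray(C['top'],*t)), two(ray(c,*hp),ray(C['scene'],435.42,249.33)))
E
```

```text
56 mean [0.5683 0.2732] dir ang -0.176 ends [0.5615 0.2744] [0.5751 0.272 ]
308 mean [0.5415 0.2893] dir ang 0.412 ends [0.5246 0.2819] [0.5523 0.294 ]
wrist (245, 140, 150, 145) [319.56 214.6 ] [128.8 130.6]
plate [0.52209455 0.28033602 0.052     ]
wrist (284, 178, 74, 80) [319.84 218.97] [68.9 72.8]
disc [0.52371079 0.28118518 0.061     ]
zero ang -0.15283062001888295 ptr 0.4330171403901664
zero ang -0.1767798714452688 ptr 0.4282915925192773
wrist (105, 100, 70, 68) [139.13 134.17] [54.  58.5]
top (210, 270, 30, 26) [223.36 282.51] [14.7 16.3]
head (array([0.50001282, 0.14938273, 0.1170023 ]), np.float64(0.0011717839183391244)) (array([0.49952063, 0.14861737, 0.11617738]), np.float64(0.0004923688733681426))
```

step_arm:
  steps:
    - [0, -1, -25, 0, 0, 0.07]
    - [0, 0, -35, 0, 0, 0]
    - [0, 0, -35, 0, 0, 0]
    - [0, 0, -30, 0, 0, 0]
    - [0, 0, -20, 0, 0, 0]
    - [0, 0, -10, 0, 0, 0]
    - [0, 0, -4, 0, 0, 0]
    - [0, 0, 0, 0, 0, 0]
    - [0, 0, 0, 0, 0, 0]

```text
clock: 2.12
position: [0.5255, 0.2825, 0.069]
ee_rot: [-0.651, 3.072, 0.001]
force: [0.6, 0.1, 0.7]
width: 1.002
gripper_force: 0.0
```

step_arm:
  steps:
    - [0, 0, 0, 0, 0, 0]
    - [0, 0, 0, 0, 0, 0]
    - [0, 0, 0, 0, 0, 0]
    - [0, 0, 0, 0, 0, 0]
    - [0, 0, 0, 0, 0, 0]
    - [0, 0, 0, 0, 0, 0]
    - [0, 0, 0, 0, 0, 0]
    - [0, 0, 0, 0, 0, 0]
  gripper: 0
  force: 12

```text
clock: 2.78
position: [0.5251, 0.2814, 0.0677]
ee_rot: [0.65, -3.073, -0.0]
force: [0.7, -0.2, 0.1]
width: 0.468
gripper_force: 0.0
```

Still closing. I'll wait, and turn once it is gripped.

step_arm:
  steps:
    - [0, 0, 0, 0, 0, 0]
    - [0, 0, 0, 0, 0, 0]
    - [0, 0, 0, 0, 0, 0]
    - [0, 0, 0, 0, 0, 0]
    - [0, 0, 0, 0, 0, 0]
    - [0, 0, 0, 0, 0, 0]
    - [0, 0, 0, 0, 0, 0]
    - [0, 0, 0, 0, 0, 0]

```text
clock: 3.45
position: [0.5251, 0.2817, 0.0678]
ee_rot: [-0.651, 3.073, 0.001]
force: [0.1, 2.5, -0.6]
width: 0.155
gripper_force: 11.9
```

step_arm:
  steps:
    - [0, 0, 0, 0, 0, -0.03]
    - [0, 0, 0, 0, 0, -0.06]
    - [0, 0, 0, 0, 0, -0.07]
    - [0, 0, 0, 0, 0, -0.07]
    - [0, 0, 0, 0, 0, -0.07]
    - [0, 0, 0, 0, 0, -0.07]
    - [0, 0, 0, 0, 0, -0.07]
    - [0, 0, 0, 0, 0, -0.07]
    - [0, 0, 0, 0, 0, -0.05]
    - [0, 0, 0, 0, 0, -0.036]
    - [0, 0, 0, 0, 0, 0]
    - [0, 0, 0, 0, 0, 0]
    - [0, 0, 0, 0, 0, 0]

```text
clock: 4.53
position: [0.5252, 0.2813, 0.0678]
ee_rot: [0.28, 3.129, -0.0]
force: [0.7, 1.2, -0.8]
width: 0.152
gripper_force: 11.9
```

step_arm:
  steps:
    - [0, 0, 0, 0, 0, 0]
    - [0, 0, 0, 0, 0, 0]
    - [0, 0, 0, 0, 0, 0]
    - [0, 0, 0, 0, 0, 0]
    - [0, 0, 0, 0, 0, 0]
    - [0, 0, 0, 0, 0, 0]
    - [0, 0, 0, 0, 0, 0]
    - [0, 0, 0, 0, 0, 0]
    - [0, 0, 20, 0, 0, 0]
    - [0, 0, 35, 0, 0, 0]
    - [0, 0, 40, 0, 0, 0]
    - [0, 0, 40, 0, 0, 0]
    - [0, 0, 25, 0, 0, 0]
    - [0, 0, 0, 0, 0, 0]
    - [0, 0, 0, 0, 0, 0]
  gripper: 1

```text
clock: 5.78
position: [0.5259, 0.2818, 0.2294]
ee_rot: [0.28, 3.126, 0.004]
force: [0.1, -0.3, -0.3]
width: 1.001
gripper_force: 0.0
```

```bash
python3 - <<'E'
from m import *
from scipy.spatial.transform import Rotation as R
o=observe(); X=R.from_rotvec(o['ee_rot']).as_matrix(); print(o['position'],np.arctan2(-X[1,0],-X[0,0]),o['clock'])
im,c=snap('wrist','wrist2')
u,v=map(int,proj(c,(.5245,.2815,.06))); print(u,v)
s=im[v-75:v+75,u-100:u+100,::-1]; cv2.imwrite('pics/w2c.png',cv2.resize(s,None,fx=4,fy=4,interpolation=cv2.INTER_CUBIC))
g=im.max(2)
def comp(m,z):
    n,l,st,ct=cv2.connectedComponentsWithStats(m.astype(np.uint8))
    for k in range(1,n):
        if 40<st[k,4]<600 and abs(ct[k][0]-u)<90 and abs(ct[k][1]-v)<70:
            ys,xs=np.nonzero(l==k);P=np.array([plane(c,x,y,z) for x,y in zip(xs,ys)])[:,:2];mu=P.mean(0);w,V=np.linalg.eigh(np.cov(P.T));d=V[:,1]*np.sign(V[0,1]);t=(P-mu)@d
            print(z,ct[k].round(),st[k,4],mu.round(4),'dir',np.arctan2(d[1],d[0]).round(3),'len',np.ptp(t).round(4),'from axis',np.arctan2(mu[1]-.2813,mu[0]-.5242).round(3))
comp(g<90,.052); comp(g>150,.0875)
E
```

```text
[0.52589665 0.28183615 0.22941437] -0.17883518682335367 5.7833
321 216
0.052 [319. 266.] 44 [0.5698 0.2713] dir -0.171 len 0.0112 from axis -0.215
0.0875 [410. 268.] 51 [0.5723 0.3439] dir 1.388 len 0.0158 from axis 0.915
```

View pics/w2c.png

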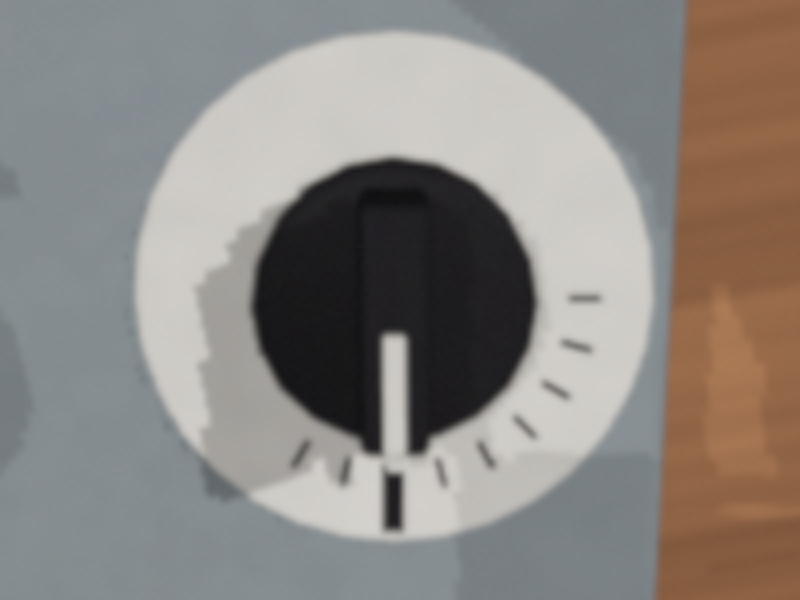

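The pointer (crop x≈394) lines up with the thick zero line (crop x≈393), so the dial is zeroed and released. Next is the lamp.

step_arm:
  steps:
    - [2, -15, 0, 0, 0, 0]
    - [4, -30, 0, 0, 0, 0]
    - [5, -38, 0, 0, 0, 0]
    - [5, -38, 0, 0, 0, 0]
    - [5, -38, 0, 0, 0, 0]
    - [5, -38, 0, 0, 0, 0]
    - [5, -38, 0, 0, 0, 0]
    - [5, -38, 0, 0, 0, 0]
    - [5, -38, 0, 0, 0, 0]
    - [5, -38, 0, 0, 0, 0]
    - [5, -38, 0, 0, 0, 0]
    - [4, -38, 0, 0, 0, 0]
    - [4, -38, 0, 0, 0, 0]
    - [3, -32, 0, 0, 0, 0]
    - [1, -15, 0, 0, 0, 0]
    - [0, 0, 0, 0, 0, 0]
    - [0, 0, 0, 0, 0, 0]

```text
clock: 7.25
position: [0.5869, -0.2295, 0.2262]
ee_rot: [-0.284, -3.126, -0.001]
force: [0.2, 1.4, -0.5]
width: 0.998
gripper_force: 0.0
```

```bash
python3 - <<'E'
from m import *
o=observe(); print(o['position'],o['ee_rot'],np.round(o['joints'],2),o['clock'])
im,c=snap('wrist','wrist3'); C['wrist']=c
I['wrist']=cv2.cvtColor(im,cv2.COLOR_RGB2HSV)
p=np.array([.5891,-.2287,.1145]); u,v=proj(c,p); print(u,v)
w=blob('wrist',(int(u)-18,int(v)-18,36,36),1)
print(plane(c,*w,.116), two(ray(c,*w),ray(C['top'],401.43,237.07)), two(ray(c,*w),ray(C['scene'],252.6,187.75)))
cv2.imwrite('pics/w3c.png',im[:400,:,::-1])
E
```

```text
[ 0.58690014 -0.22948929  0.22617108] [-2.84017682e-01 -3.12600363e+00 -7.18752935e-04] [ 0.08  0.45  0.31  1.58 -0.15  1.14  1.81] 7.25
324.17799385405294 239.16910815168774
wrist (306, 221, 36, 36) [321.17 238.15] [25.3 25.8]
[ 0.58761234 -0.23055015  0.116     ] (array([ 0.58962147, -0.23040177,  0.10700453]), np.float64(0.0013052897542679962)) (array([ 0.58830277, -0.23039064,  0.11252365]), np.float64(0.0007640839253108997))
```

View pics/w3c.png

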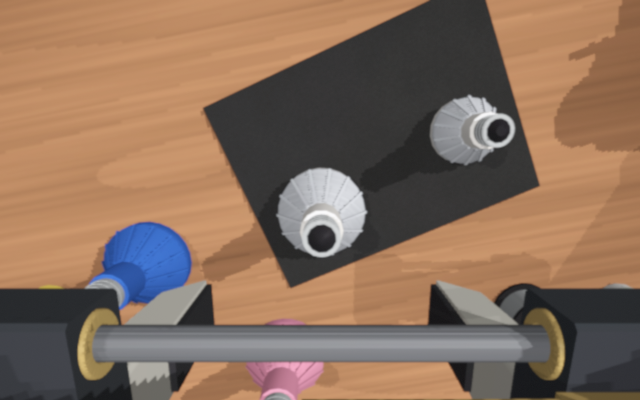

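The wrist view shows the large lamp on the mat, cap at (321,238), with the small lamp (470,130), blue lamp (145,262) and pink lamp (284,355) clear of the fingers. Descending to the neck.

step_arm:
  steps:
    - [1, -1, -20, 0, 0, 0]
    - [0, 0, -35, 0, 0, 0]
    - [0, 0, -35, 0, 0, 0]
    - [0, 0, -30, 0, 0, 0]
    - [0, 0, -25, 0, 0, 0]
    - [0, 0, -15, 0, 0, 0]
    - [0, 0, -7, 0, 0, 0]
    - [0, 0, 0, 0, 0, 0]
    - [0, 0, 0, 0, 0, 0]

```text
clock: 8.05
position: [0.5896, -0.2285, 0.0612]
ee_rot: [0.278, 3.129, 0.001]
force: [0.4, 0.1, 0.4]
width: 1.001
gripper_force: 0.0
```

step_arm:
  steps:
    - [0, 0, 0, 0, 0, 0]
    - [0, 0, 0, 0, 0, 0]
    - [0, 0, 0, 0, 0, 0]
    - [0, 0, 0, 0, 0, 0]
    - [0, 0, 0, 0, 0, 0]
    - [0, 0, 0, 0, 0, 0]
    - [0, 0, 0, 0, 0, 0]
    - [0, 0, 0, 0, 0, 0]
    - [0, 0, 0, 0, 0, 0]
    - [0, 0, 0, 0, 0, 0]
    - [0, 0, 0, 0, 0, 0]
    - [0, 0, 0, 0, 0, 0]
    - [0, 0, 0, 0, 0, 0]
    - [0, 0, 0, 0, 0, 0]
  gripper: 0
  force: 35

```text
clock: 9.22
position: [0.5891, -0.2297, 0.0607]
ee_rot: [-0.281, -3.129, -0.0]
force: [-1.0, -0.1, -1.7]
width: 0.35
gripper_force: 35.0
```

Neck gripped (0.35×92 = 32 mm). Lift and check.

step_arm:
  steps:
    - [0, 0, 8, 0, 0, 0]
    - [0, 0, 16, 0, 0, 0]
    - [0, 0, 25, 0, 0, 0]
    - [0, 0, 30, 0, 0, 0]
    - [0, 0, 30, 0, 0, 0]
    - [0, 0, 25, 0, 0, 0]
    - [0, 0, 18, 0, 0, 0]
    - [0, 0, 8, 0, 0, 0]
    - [0, 0, 0, 0, 0, 0]
    - [0, 0, 0, 0, 0, 0]

```text
clock: 10.05
position: [0.5889, -0.2294, 0.2203]
ee_rot: [-0.28, -3.129, -0.0]
force: [-0.5, 0.1, -1.7]
width: 0.35
gripper_force: 35.0
```

step_arm:
  steps:
    - [-3, 9, 0, 0, 0, 0]
    - [-6, 18, 0, 0, 0, 0]
    - [-9, 27, 0, 0, 0, 0]
    - [-11, 32, 0, 0, 0, 0]
    - [-11, 32, 0, -0.004, -0.024, 0]
    - [-11, 32, 0, -0.006, -0.032, 0]
    - [-11, 32, 0, -0.006, -0.032, 0]
    - [-11, 32, 0, -0.006, -0.032, 0]
    - [-11, 32, 0, -0.006, -0.032, 0]
    - [-11, 32, 0, -0.006, -0.032, 0]
    - [-11, 32, 0, -0.006, -0.032, 0]
    - [-10, 30, 0, -0.006, -0.032, 0]
    - [-8, 23, 0, -0.006, -0.032, 0]
    - [-6, 16, 1, -0.005, -0.032, 0]
    - [-2, 7, 1, -0.005, -0.032, 0]
    - [0, 0, 0, 0, 0, 0]
    - [0, 0, 0, 0, 0, 0]
    - [0, 0, 0, 0, 0, 0]

```text
clock: 11.55
position: [0.4567, 0.1556, 0.222]
ee_rot: [0.25, 2.784, -0.045]
force: [0.2, 0.2, -0.6]
width: 0.351
gripper_force: 35.0
```

```bash
python3 - <<'E'
from m import *
from scipy.spatial.transform import Rotation as R
o=observe(); X=R.from_rotvec(o['ee_rot']).as_matrix(); print(o['position'],X.round(3).tolist(),o['width'],o['gripper_force'],o['force'],o['joints'],o['clock'])
y=-.178; mx=np.array([np.cos(y),np.sin(y),0]); n=-np.sin(.35)*mx+[0,0,np.cos(.35)]; print('n',n,'angle tool-n',np.arccos(-X[:,2]@n))
s,_=snap('scene','scene4'); t,_=snap('top','top4'); w,_=snap('wrist','wrist4')
o=np.vstack([np.hstack([cv2.resize(s[120:360,320:640],(400,300)),cv2.resize(t[190:340,120:320],(400,300))]),np.hstack([cv2.resize(w,(400,300)),np.zeros((300,400,3),np.uint8)])])
cv2.imwrite('pics/c4.png',o[:,:,::-1])
E
```

```text
[0.45669953 0.15561014 0.22202302] [[-0.925, 0.178, 0.335], [0.167, 0.984, -0.062], [-0.341, -0.001, -0.94]] 0.3514171692659508 34.99787628650665 [ 0.22416503  0.22907047 -0.64562404] [-0.71013523  0.05462185  0.0798039   2.16621272  0.38088381  0.71343062
  0.49688909] 11.55
n [-0.33747995  0.06071401  0.93937271] angle tool-n 0.002612644224470368
```

View pics/c4.png

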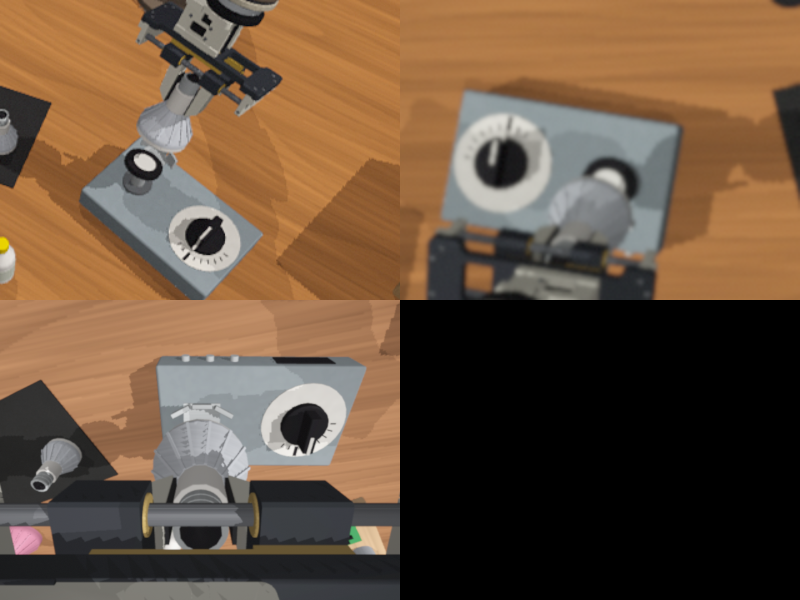

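The lamp is held square to the fingers: rim at about (165,140) in the scene crop, and symmetric in the wrist view at (200,455). The dial is unchanged. Lowering along the head's normal.

step_arm:
  steps:
    - [3, -0.4, -6, 0, 0, 0]
    - [4, -0.6, -10, 0, 0, 0]
    - [4, -0.6, -10, 0, 0, 0]
    - [4, -0.5, -9, 0, 0, 0]
    - [3, -0.3, -7, 0, 0, 0]
    - [1.5, -0.2, -4, 0, 0, 0]
    - [0.7, 0, -2, 0, 0, 0]
    - [0, 0, 0, 0, 0, 0]
    - [0, 0, 0, 0, 0, 0]
    - [0, 0, 0, 0, 0, 0]

```text
clock: 12.53
position: [0.4775, 0.1539, 0.1751]
ee_rot: [0.25, 2.781, -0.043]
force: [0.1, 0.0, -2.1]
width: 0.35
gripper_force: 35.0
```

```bash
python3 - <<'E'
from m import *
o=observe(); print(o['position'],o['force'],o['clock'])
p=o['position']; n=np.array([-.3375,.0607,.9394]); hx=np.array([.924,-.166,.343]); hy=np.cross(n,hx)
d=p-.0567*n-[.4998,.149,.1155]; print('head frame mm',1000*np.array([d@hx,d@hy,d@n]))
s,_=snap('scene','scene5'); t,_=snap('top','top5'); w,_=snap('wrist','wrist5')
o=np.vstack([np.hstack([cv2.resize(s[200:320,370:530],(400,300)),cv2.resize(t[240:330,170:290],(400,300))]),np.hstack([cv2.resize(w[150:450,100:500],(400,300)),cv2.resize(w,(400,300))])])
cv2.imwrite('pics/c5.png',o[:,:,::-1])
E
```

```text
[0.4774685  0.15394563 0.17511296] [ 0.06434822  0.01459285 -2.05988609] 12.5333
head frame mm [-1.0243708   0.9143446   7.13391637]
```

View pics/c5.png

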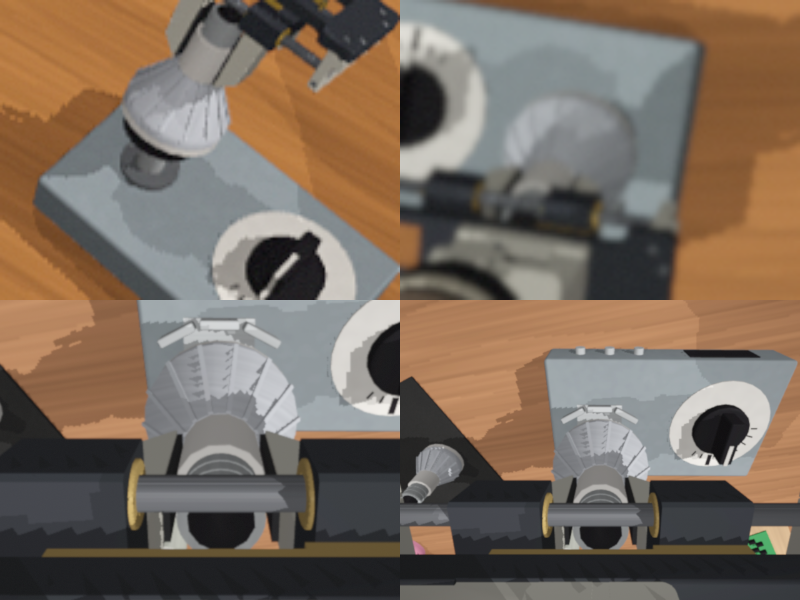

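The lamp hovers just above the disc. The ledge, at about (220,330) in the wrist crop, is clear downhill of the rim and centred on it. Slow touch-down with a force check.

step_arm:
  steps:
    - [0.3, -0.1, -1, 0, 0, 0]
    - [0.3, -0.1, -1, 0, 0, 0]
    - [0.3, -0.1, -1, 0, 0, 0]
    - [0.3, -0.1, -1, 0, 0, 0]
    - [0.2, 0, -0.5, 0, 0, 0]
    - [0.2, 0, -0.5, 0, 0, 0]
    - [0, 0, 0, 0, 0, 0]
    - [0, 0, 0, 0, 0, 0]
    - [0, 0, 0, 0, 0, 0]
    - [0, 0, 0, 0, 0, 0]

```text
clock: 13.52
position: [0.479, 0.1534, 0.1698]
ee_rot: [0.25, 2.782, -0.044]
force: [-0.0, -0.1, -0.9]
width: 0.351
gripper_force: 35.0
```

step_arm:
  steps:
    - [0.2, 0, -0.5, 0, 0, 0]
    - [0.2, 0, -0.5, 0, 0, 0]
    - [0, 0, 0, 0, 0, 0]
    - [0, 0, 0, 0, 0, 0]
    - [0, 0, 0, 0, 0, 0]
    - [0, 0, 0, 0, 0, 0]

```text
clock: 14.02
position: [0.4794, 0.1534, 0.1688]
ee_rot: [0.25, 2.782, -0.044]
force: [0.0, 0.1, -1.3]
width: 0.358
gripper_force: 35.0
```

step_arm:
  steps:
    - [0.2, 0, -0.5, 0, 0, 0]
    - [0, 0, 0, 0, 0, 0]
    - [0, 0, 0, 0, 0, 0]
    - [0, 0, 0, 0, 0, 0]

```text
clock: 14.35
position: [0.4796, 0.1533, 0.1682]
ee_rot: [0.25, 2.782, -0.044]
force: [-0.1, -0.8, -1.9]
width: 0.351
gripper_force: 35.0
```

step_arm:
  steps:
    - [0.2, 0, -0.5, 0, 0, 0]
    - [0, 0, 0, 0, 0, 0]
    - [0, 0, 0, 0, 0, 0]
    - [0, 0, 0, 0, 0, 0]

```text
clock: 14.68
position: [0.4798, 0.1534, 0.1678]
ee_rot: [0.25, 2.782, -0.044]
force: [0.6, 0.1, -0.9]
width: 0.351
gripper_force: 35.0
```

step_arm:
  steps:
    - [0.2, 0, -0.5, 0, 0, 0]
    - [0, 0, 0, 0, 0, 0]
    - [0, 0, 0, 0, 0, 0]
    - [0, 0, 0, 0, 0, 0]

```text
clock: 15.02
position: [0.4798, 0.1535, 0.1677]
ee_rot: [0.25, 2.782, -0.044]
force: [-7.3, -0.4, 9.5]
width: 0.356
gripper_force: 35.0
```

Contact is felt, about 11 N along the normal. I'll ease off slightly, then open.

step_arm:
  steps:
    - [-0.1, 0, 0.3, 0, 0, 0]
    - [0, 0, 0, 0, 0, 0]
    - [0, 0, 0, 0, 0, 0]
  force: 8

```text
clock: 15.27
position: [0.4798, 0.1534, 0.1676]
ee_rot: [0.25, 2.782, -0.044]
force: [-3.3, -0.5, 4.0]
width: 0.357
gripper_force: 8.0
```

step_arm:
  steps:
    - [0, 0, 0, 0, 0, 0]
    - [0, 0, 0, 0, 0, 0]
    - [0, 0, 0, 0, 0, 0]
    - [0, 0, 0, 0, 0, 0]
    - [0, 0, 0, 0, 0, 0]
    - [0, 0, 0, 0, 0, 0]
    - [0, 0, 0, 0, 0, 0]
    - [0, 0, 0, 0, 0, 0]
    - [0, 0, 0, 0, 0, 0]
    - [0, 0, 0, 0, 0, 0]
    - [0, 0, 0, 0, 0, 0]
    - [0, 0, 0, 0, 0, 0]
  gripper: 1

```text
clock: 16.27
position: [0.4799, 0.1534, 0.1675]
ee_rot: [0.25, 2.782, -0.044]
force: [0.4, 0.1, 0.6]
width: 0.999
gripper_force: 0.0
```

step_arm:
  steps:
    - [-2, 0.4, 5.6, 0, 0, 0]
    - [-5, 1, 14, 0, 0, 0]
    - [-8, 1.5, 22, 0, 0, 0]
    - [-10, 2, 28, 0, 0, 0]
    - [-10, 2, 28, 0, 0, 0]
    - [-10, 2, 28, 0, 0, 0]
    - [-20, 0, 20, 0, 0, 0]
    - [-30, 0, 10, 0, 0, 0]
    - [-30, 0, 0, 0, 0, 0]
    - [-15, 0, 0, 0, 0, 0]
    - [0, 0, 0, 0, 0, 0]
    - [0, 0, 0, 0, 0, 0]

```text
clock: 17.27
position: [0.3395, 0.1623, 0.3238]
ee_rot: [0.248, 2.781, -0.042]
force: [0.2, -0.6, 0.7]
width: 1.0
gripper_force: 0.0
```

```bash
python3 - <<'E'
from m import *
o=observe(); print(o['position'],o['width'],o['force'],o['clock'])
s,cs=snap('scene','scene6'); t,ct=snap('top','top6'); w,cw=snap('wrist','wrist6')
n=np.array([-.3375,.0607,.9394]); cap=np.array([.4998,.149,.115])+.112*n
for nm,c in(('scene',cs),('top',ct),('wrist',cw)): print(nm,'expected cap',proj(c,cap),'head',proj(c,cap-.112*n))
o=np.vstack([np.hstack([cv2.resize(s[190:310,370:530],(400,300)),cv2.resize(t[230:320,150:270],(400,300))]),np.hstack([cv2.resize(w,(400,300)),cv2.resize(t,(400,300))])])
cv2.imwrite('pics/c6.png',o[:,:,::-1])
E
```

```text
[0.33954534 0.16234771 0.32375866] 0.9998612660341731 [ 0.17728049 -0.61290442  0.71290297] 17.2667
scene expected cap (np.float64(460.173808308602), np.float64(207.1305896629123)) head (np.float64(435.4826339776391), np.float64(249.95000109894207))
top expected cap (np.float64(208.43040180325045), np.float64(305.97423682718306)) head (np.float64(223.83550951948794), np.float64(282.81918259790194))
wrist expected cap (np.float64(341.2310257911787), np.float64(321.37007078907754)) head (np.float64(336.11772312497743), np.float64(273.6373862420063))
```

View pics/c6.png

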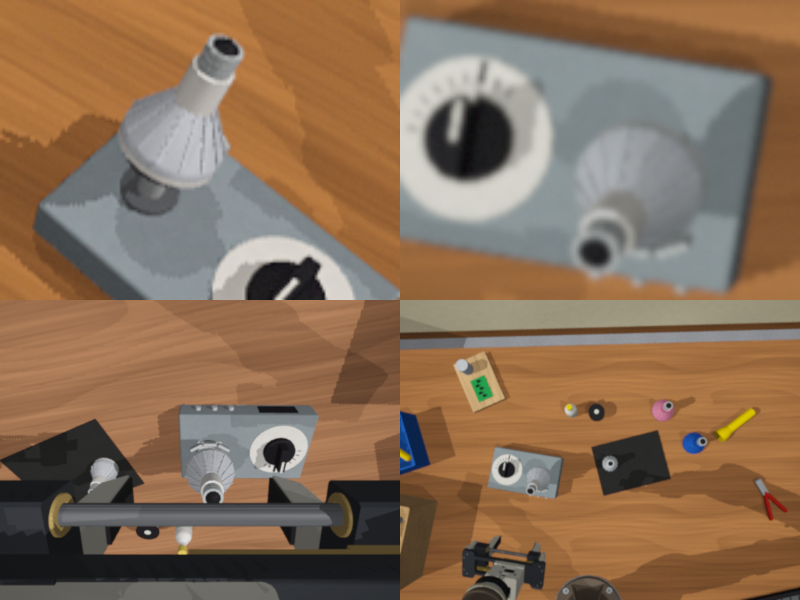

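The lamp stands on the head, with its cap at about (461,208) in the scene and (209,306) in the top view, against expected (460,207) and (208,306). The small lamp, glue and spool have not moved. Final numeric check, then hand in.

```bash
python3 - <<'E'
from m import *
for k in('top','scene'):
    im=cams.get_image(k); I[k]=cv2.cvtColor(im,cv2.COLOR_RGB2HSV); d=cv2.absdiff(cv2.cvtColor(im,cv2.COLOR_RGB2BGR),cv2.imread(f'pics/{k}6.png')); print(k,'diff',d.mean().round(2))
p=both('cap',blob('top',(202,299,14,14),1),blob('scene',(453,202,15,12),1))
e=p-np.array([.4998,.149,.1155])-.112*np.array([-.3375,.0607,.9394]); print('err mm',(1000*e).round(1))
if np.linalg.norm(e)<.009: print(job.sign_off())
E
```

```text
top diff 0.92
scene diff 1.7
top (202, 299, 14, 14) [208.08 305.48] [6.6 8. ]
scene (453, 202, 15, 12) [460.03 208.29] [5.3 9.9]
cap [0.4629 0.1567 0.2184] gap 0.0005
err mm [ 0.9  0.9 -2.3]
the job is handed in; nothing more can be done
None
```

The job is handed in: the dial pointer is on the zero mark and released, and the larger lamp stands face down on the sloping head, its cap within about 3 mm of where a centred lamp's would be; the other objects look unmoved, and no verdict came back.

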